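# Shut and lock the vacuum pump's filter cover

### The job

The filter has been changed and the cover on top of the vacuum pump still stands open: push it down shut, then set the fingertips in the slot of its round quarter-turn fastener and turn it clockwise until it stops, so that the cover is locked down flat. Only push and turn: do not pinch the cover, reach under it or lift it further open, and leave the bottle, the flask, the spare filter and the stopper where they are.

Things in the scene. Friction and masses are not known exactly. Their poses are not given: they have to be found in the camera images.
- pump: White bench-top vacuum pump, 340 deep (x) x 270 wide (y) x 190 mm high, too heavy to shift. Origin on the bench under its middle; +x points to its back, away from the control panel, z up. The front 2/3 of its flat top deck has an opening for the filter, under the hinged cover. On the rear deck stand two hose ports 40 mm tall, at x = 125, y = +90 and -90 mm.
- cover (a joint): Opening angle of the cover, rad: 0 = shut flat on the deck, grows as its front edge rises (start 0.3 to 0.6). The stiff hinge stays where it is left; a push of a few newtons near the front edge moves it down, and it stops dead at 0, its outer face then 198 mm above the bench.
- cover_front (a point): Middle of the cover's front edge, on its outer face. The cover is a white plate 200 x 210 (across, y) x 5 mm, front edge 205 mm from the hinge axis, outer face 2.5 mm above that axis. At angle 0 the point's axes are the pump's; they turn with the cover.
- fastener (a joint): Turn of the cam fastener, rad: 0 = unlocked, grows clockwise seen from above to a hard stop at 1.57 = locked (start 0 to 0.3; friction 0.1 N m, stays where it is left). Its cam bar under the cover goes under the front lip of the opening past about 0.9 rad and draws the cover's last 5 mm down; turned that far with the cover open, it blocks the cover from shutting.
- head: The fastener's head: grey disc 74 mm in diameter, flush with the cover's outer face, with a straight slot across its middle 58 long x 26 wide x 15 mm deep, flat-bottomed, closed at both ends. Origin at the disc's centre on the outer face, 135 mm from the hinge axis; x along the slot, z out of the face. Unlocked, the slot lies across the pump (along its y); locked, along the pump's x.
- gasket: Black rubber gasket, a frame 8 wide x 3 mm thick on the cover's underside, about 5 mm in from its edges. Not to be touched. Origin on the hinge axis.
- bottle: Amber glass bottle, 70 mm diameter, 145 mm tall, standing on the bench to the right of the pump. Origin at the centre of its underside. Leave it.
- flask: Conical glass flask, base 86 mm, 125 mm tall, standing on the bench to the left of the pump. Origin at the centre of its underside. Leave it.
- spare_filter: Spare filter cartridge, pale block 90 x 60 x 45 mm lying on the bench in front of the pump. Origin at the centre of its underside. Leave it.
- stopper: Black stopper, 32 mm diameter, 34 mm tall, standing on the pump's rear deck behind the cover. Origin at the centre of its underside. Leave it.
- cover_hinge (a point): Middle of the cover's hinge axis, fixed to the pump at x = +65, y = 0, z = 195.5 mm in the pump's frame; axes as the pump's. The axis runs along y; the cover reaches from here to the pump's front (-x).
Not all that is in view belongs to the job. Of the things that look like the bottle, take the one that is farthest from the robot's base at the start. Several things have the shape of the stopper; the one meant has the colours described above.

How it is judged:
On the way, in this order (a step that is already met when the one before it is completed fails the run):
1. the cover is pushed down shut while the fastener is still unlocked (value of joint cover below 0.03 rad and value of joint fastener below 0.7 rad), for 0.2 s.
2. the fingertips, in the slot, have turned the fastener past half way with the cover shut (value of joint fastener above 0.8 rad and value of joint cover below 0.03 rad and contact force between the fingers and head above 0.3 N and z of the grasp point in the frame of head below 0.016 m), for 0.05 s.
At the end, for the whole second after the job is handed in: The fastener is turned to its locked stop (1.45 rad or more), the cover lies shut (0.012 rad or less, about 2.5 mm at its front edge), and the bottle, flask, spare filter and stopper stand upright within 30 mm of where they were (value of joint fastener above 1.45 rad and value of joint cover below 0.012 rad and distance of each of bottle, flask, spare_filter, stopper from where it was at the start of the episode below 0.03 m and angle between each of bottle, flask, spare_filter, stopper's own z axis and vertical below 0.2 rad); the robot touches nothing.
It fails at once if the cover is lifted further open (value of joint cover above 0.66 rad).
It fails at once if the cover is pinched or reached under (fingers on the gasket) (contact force between the fingers and gasket above 1 N).
It fails at once if the fastener is turned to lock while the cover stands open (value of joint fastener above 1.1 rad and value of joint cover above 0.08 rad).
It fails at once if a bystander is moved, lifted or knocked over (distance of any of bottle, flask, spare_filter, stopper from where it was at the start of the episode above 0.03 m).
It also fails if it takes over 48 s, if anything falls off the work surface, if the arm or the gripper's body presses on something with over 40 N, if the wrist force passes 120 N, or if a joint passes its speed limit or range.

### The arm

A 6-joint arm with a two-finger parallel gripper is mounted at the origin on the work surface. World frame = base frame: x ahead of the robot, y to its left, z up, the work surface at z = 0. Lengths are in m, angles in rad, forces in N, time in s.
With the tool pointing down it reaches from about 0.35 to 0.775 m from the base axis. Payload 5.5 kg.
Tool frame: the origin (TCP) lies between the finger pads; the fingertips stand 8 mm ahead of it and the grasp point (between the pads) lies 11 mm behind it; z points along the fingers, y is the line along which they close (so a half turn about z gives the same grasp; the last joint's range is limited). The gripper opens to 85 mm and grips with 20 to 120 N. Pads are 22 mm wide; open, the fingers measure 114 mm over their backs; the gripper's body (76 mm by 85 mm) begins 54 mm behind the grasp point. The pads swing forward as they close: fully open they stand 13 mm farther back than shut.
Start: joints at [-1.393, 0.313, 0.046, 1.304, 0, 1.431], TCP at [0.18, -0.546, 0.239] pointing down, gripper open.
Joint ranges: [-2.76, 2.76], [-0.86, 1.69], [-1.03, 1.26], [-2.2, 2.34], [-1.47, 1.5], [-3.14, 3.14]. Speed limits (rad/s): [2.57, 2.57, 3.14, 3.14, 3.14, 3.14].

### API

Orientations are given as a unit quaternion [w, x, y, z].
In Python, from workcell import status, vision, job gives the robot as it stands. The module is installed in compiled form; this text tells all that it offers.
- The arm moves only by the tool apply_moves, never from a script. Its argument "moves" is one flat list of numbers, 6 for each row, row after row: the shift along the world's x, y, z in units of 25 mm (1.0 is 25 mm), then the turn, a rotation vector about the world's x, y, z in rad. In form: [x, y, z, rx, ry, rz, x, y, z, rx, ry, rz, ...]. A call has 1 to 20 rows; each row is the pose to reach, as a shift and turn from the pose commanded when the call began; what a row does not reach only later rows make up. A row lasts 1/12 s, in which the tool goes at most 41.7 mm and 7.16 degrees, less where a joint would pass 70% of its speed; a pose out of reach is approached as far as the arm can. A call with a gripper value outside its range is refused whole. "claw" is the opening in per cent of the stroke, from 0 (shut) to 100 (fully open), set as the call begins (left out, the last holds). The fingers move at their own pace and stop on an object; "newtons" is the grip in N (left out, the last holds). Time passes only in rows, so rows that repeat a pose let the fingers close. It gives the time, the measured TCP pose, the force, the opening and the grip force at its end, in the units of the state.
- status.get_state(): the state, without advancing time (a new reading comes with each control period).
- vision.read_camera(name): name is "scene" or "top" or "wrist"; returns a dict with "image" (384x512x3 uint8, blue, green, red), "camera_matrix" (3x3 intrinsics, pixels), "camera_from_world" (4x4, takes a point from world to camera coordinates). Camera axes: x right, y down, z forward; pixel columns grow to the right and rows downward; lengths in m; the calibration is good to about 2 mm. A picture is of the moment at which its call begins. There is no depth.
- job.hand_in(): hands the job in; it is judged then, once.
The state is a dict: "clock": time; "joint_pos": joint angles; "qvel": joint speeds; "tau": joint torques, N m; "tcp_pos": TCP position; "orientation": TCP orientation; "wrist_force": force on the tool from outside, world axes, zero at the start; "ft_torque": the same for the moment, N m; "finger_gap": finger opening in m; "grip_force": force on a finger pad.
Only numpy, scipy, OpenCV 4.12 (cv2) and the standard library are available. Lean on these libraries where they do the work, as an engineer would, in place of code of your own. Each camera call takes 0.05 s, during which the arm holds its last target. There are 200 camera calls.

## Working session

There is one attempt and no reset: what is moved stays moved. The work goes in short steps, Python scripts to look and compute and a tool call to move; the robot and the scene stay as the last step left them, time stands still between calls to the robot, and variables do not carry over. Pictures are saved under pics/ and viewed, at most 10 in all, crops included, and the job is handed in when it is done.

Besides the shell and the picture viewer there is one more tool, called after "Emit:" by a JSON object that holds its "op" and its "data", one argument or row to a line. apply_moves: Moves the arm, as the interface text tells. Its arguments: {"type":"object","properties":{"moves":{"type":"array","items":{"type":"number"}},"claw":{"type":"number"},"newtons":{"type":"number"}},"required":["moves"]}

```bash
mkdir -p pics && cat > h.py <<'E'
import numpy as np, cv2
from workcell import status, vision, job
def cam(n):
    d=vision.read_camera(n); return d["image"],np.array(d["camera_matrix"]),np.array(d["camera_from_world"])
def proj(K,T,p):
    q=T[:3,:3]@np.array(p)+T[:3,3]; q=K@q; return q[:2]/q[2]
def ray(K,T,u):
    R=T[:3,:3]; c=-R.T@T[:3,3]; d=R.T@np.linalg.solve(K,[u[0],u[1],1]); return c,d/np.linalg.norm(d)
def plane(K,T,u,z):
    c,d=ray(K,T,u); return c+d*(z-c[2])/d[2]
def tri(obs):
    A=np.zeros((3,3));b=np.zeros(3)
    for K,T,u in obs:
        c,d=ray(K,T,u);P=np.eye(3)-np.outer(d,d);A+=P;b+=P@c
    return np.linalg.solve(A,b)
E
python3 - <<'E'
from h import *
s=status.get_state();print(s)
a=[]
for n in("scene","top"):
    i,K,T=cam(n);cv2.imwrite(f"pics/{n}0.png",i);np.savez(f"{n}0.npz",i=i,K=K,T=T);print(n,K[0,0],(-T[:3,:3].T@T[:3,3]).round(3))
    cv2.imwrite(f"pics/{n}0b.png",cv2.resize(i,(800,600)))
E
```

```text
{'clock': 0.0, 'joint_pos': array([-1.39261472e+00,  3.13976937e-01,  4.49629603e-02,  1.30357225e+00,
       -2.55111007e-05,  1.43120784e+00]), 'qvel': array([-0.00022608, -0.00056875,  0.00041807, -0.00121525, -0.00041226,
        0.00093154]), 'tau': array([ 1.33803071e-03, -4.80628896e+01,  2.98532528e+01,  1.94229040e-02,
        1.41403989e-04,  5.58739956e-06]), 'tcp_pos': array([ 0.17955986, -0.5457251 ,  0.23841564]), 'orientation': array([-8.94538311e-04,  9.87403905e-01,  1.58217343e-01, -3.00215730e-05]), 'wrist_force': array([ 1.28565823, -0.20174381,  0.29340093]), 'ft_torque': array([ 0.02941214, -0.01390757,  0.02531342]), 'grip_force': 0.0, 'finger_gap': 0.08546882428546214}
scene 354.5467096421949 [1.059 0.077 0.823]
top 494.07076968573796 [0.443 0.027 1.547]
```

View pics/scene0b.png

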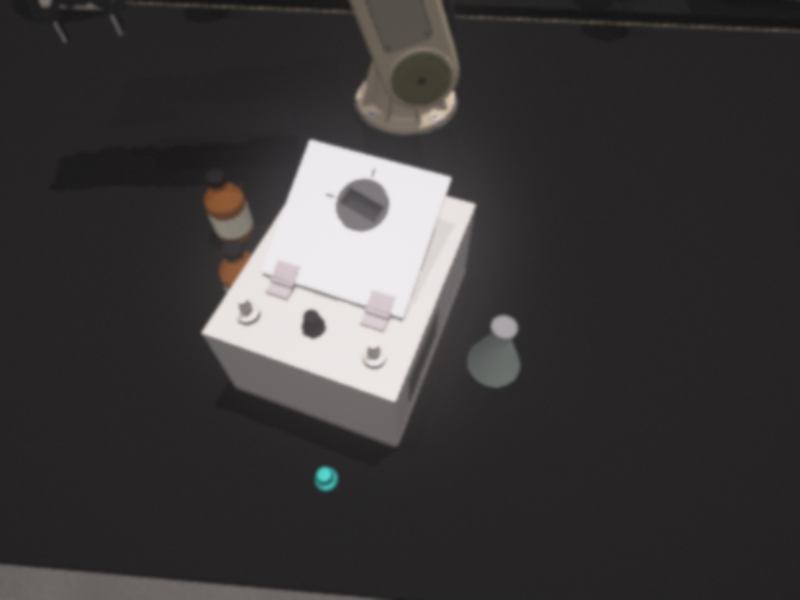

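View pics/top0b.png

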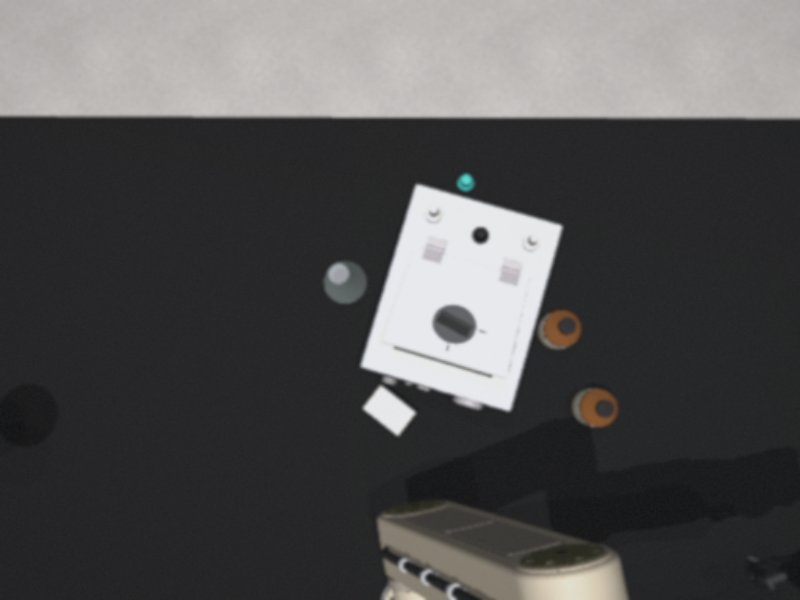

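The scene view (800x600) shows the open cover with the head at (362,205). The top view shows the deck corners at about (417,184), (562,226), (511,411) and (360,367), the head at (454,324), and the stopper at (480,235). There are two bottles on the right of the pump, near (560,329) and (597,407).

```bash
python3 - <<'E'
from h import *
D={n:np.load(n+"0.npz") for n in("top","scene")}
K,T,i=[D["top"][k] for k in"KTi"];Ks,Ts,js=[D["scene"][k] for k in"KTi"]
g=cv2.cvtColor(i,6)
m=(g>150).astype(np.uint8);m[:80]=0
c=max(cv2.findContours(m,0,2)[0],key=cv2.contourArea)
# eyeballed corners -> refine edges with contour points near each line
q=np.array([[417,184],[562,226],[511,411],[360,367]])*.64
P=c[:,0].astype(float);L=[]
for k in range(4):
    a,b=q[k],q[(k+1)%4];t=(b-a)/np.linalg.norm(b-a);n=np.array([-t[1],t[0]])
    s=(P-a)@t;s/=np.linalg.norm(b-a);d=abs((P-a)@n)
    X=P[(s>.1)&(s<.9)&(d<3)];vx,vy,x,y=cv2.fitLine(X.astype(np.float32),2,0,.01,.01).ravel();L.append(np.cross([x,y,1],[x+vx,y+vy,1]))
C=[]
for k in range(4):
    p=np.cross(L[k-1],L[k]);C.append(p[:2]/p[2])
W=np.array([plane(K,T,u,.19) for u in C]);print("corners",(np.array(C)/.64).round(1).tolist(),W.round(4).tolist())
print("sides",[np.linalg.norm(W[k]-W[(k+1)%4]).round(4) for k in range(4)])
ax=(W[0]+W[1]-W[2]-W[3]);yaw=np.arctan2(ax[1],ax[0]);ctr=W.mean(0);print("ctr",ctr,"yaw",yaw)
# head centre both views
def head(im,uv):
    g=cv2.cvtColor(im,6);m=((g<150)).astype(np.uint8);m=cv2.morphologyEx(m,2,np.ones((3,3)))
    n,l,s,ce=cv2.connectedComponentsWithStats(m);k=l[int(uv[1]),int(uv[0])];
    c=cv2.findContours((l==k).astype(np.uint8),0,1)[0][0];e=cv2.fitEllipse(c);
    # slot: darkest third inside
    v=g[l==k];th=cv2.threshold(v.reshape(-1,1),0,255,8)[0]
    r=cv2.minAreaRect(np.argwhere((l==k)&(g<th))[:,::-1].astype(np.float32))
    print(e,th,"slot",r);return np.array(e[0])
ht=head(i,np.array([454,324])*.64);hs=head(js,np.array([362,205])*.64)
H=tri([(K,T,ht),(Ks,Ts,hs)]);print("head",H,proj(K,T,H)-ht,proj(Ks,Ts,H)-hs)
R=np.array([[np.cos(yaw),-np.sin(yaw)],[np.sin(yaw),np.cos(yaw)]])
hp=R.T@(H-ctr)[:2];print("head in pump",hp,H[2])
print("angle", np.arctan2(H[2]-.1955,.065-hp[0]),np.hypot(H[2]-.1955,.065-hp[0]))
for n,u in(("bottleA",(560,329)),("bottleB",(597,407)),("filt",(390,410)),("flask",(345,283))):print(n,plane(K,T,np.array(u)*.64,.06).round(3))
E
```

```text
corners [[416.1, 184.0], [560.8, 225.4], [508.7, 411.1], [360.8, 365.3]] [[0.8022, 0.0455, 0.19], [0.7279, -0.2131, 0.19], [0.3995, -0.1186, 0.19], [0.4765, 0.1397, 0.19]]
sides [np.float64(0.269), np.float64(0.3417), np.float64(0.2695), np.float64(0.3391)]
ctr [ 0.60154643 -0.03663921  0.19      ] yaw -0.28084237890677133
((290.346435546875, 207.14056396484375), (22.84173583984375, 26.651914596557617), 108.16545867919922) 85.0 slot ((290.1878662109375, 206.73883056640625), (22.42624282836914, 8.619338989257812), 28.610458374023438)
((231.5147705078125, 130.77392578125), (30.269054412841797, 32.18281173706055), 49.58952331542969) 106.0 slot ((231.2383575439453, 130.30569458007812), (25.769399642944336, 11.804976463317871), 30.256441116333008)
head [ 0.54598931 -0.01985504  0.25061775] [-0.2537045   0.03277547] [-0.31282448  0.0030624 ]
head in pump [-0.05803251  0.00072812] 0.2506177533786688
angle 0.4211839936866522 0.13481455755100225
bottleA [ 0.553 -0.232  0.06 ]
bottleB [ 0.405 -0.3    0.06 ]
filt [0.395 0.093 0.06 ]
flask [0.639 0.184 0.06 ]
```

Emit:
{"op": "apply_moves", "data": {
  "moves": [0,0,3,0,0,0.24,0,0,4,0,0,0.36,1,2,5,0,0,0.48,12.8,21.5,5,0,0,2.32,12.8,21.5,5,0,0,2.32,12.8,21.5,5,0,0,2.32,12.8,21.5,5,0,0,2.32,12.8,21.5,5,0,0,2.32,12.8,21.5,5,0,0,2.32,12.8,21.5,5,0,0,2.32,12.8,21.5,5,0,0,2.32,12.8,21.5,5,0,0,2.32,12.8,21.5,5,0,0,2.32,12.8,21.5,5,0,0,2.32,12.8,21.5,5,0,0,2.32,12.8,21.5,5,0,0,2.32,12.8,21.5,5,0,0,2.32,12.8,21.5,5,0,0,2.32,12.8,21.5,5,0,0,2.32,12.8,21.5,5,0,0,2.32],
  "claw": 0,
  "newtons": 20
}}

```text
clock: 1.77
tcp_pos: [0.4999, -0.0074, 0.3636]
orientation: [-0.001, 0.247, 0.969, -0.0]
wrist_force: [-0.5, 0.3, 0.3]
finger_gap: 0.0001
grip_force: 0.0
```

Emit:
{"op": "apply_moves", "data": {
  "moves": [0,0,-1.5,0,0,0,0,0,-2.8,0,0,0,0,0,-3.2,0,0,0,0,0,-3.5,0,0,0,0,0,-3.8,0,0,0,0,0,-4.1,0,0,0,0,0,-4.4,0,0,0,0,0,-4.7,0,0,0,0,0,-5,0,0,0,0,0,-5.3,0,0,0,0,0,-5.6,0,0,0,0,0,-5.8,0,0,0,0,0,-6,0,0,0]
}}

```text
clock: 2.85
tcp_pos: [0.4994, -0.0087, 0.2135]
orientation: [-0.0, 0.249, 0.968, 0.0]
wrist_force: [-1.2, 0.1, 1.7]
finger_gap: 0.0002
grip_force: 1.0
```

Emit:
{"op": "apply_moves", "data": {
  "moves": [0,0,-0.1,0,0,0,0,0,-0.2,0,0,0,0,0,-0.3,0,0,0,0,0,-0.35,0,0,0,0,0,-0.35,0,0,0]
}}

```text
clock: 3.27
tcp_pos: [0.4997, -0.0088, 0.206]
orientation: [0.0, 0.249, 0.968, 0.0]
wrist_force: [-1.4, 0.8, 4.4]
finger_gap: 0.0005
grip_force: 2.0
```

```bash
python3 - <<'E'
from h import *
print(status.get_state()["wrist_force"])
for n in("scene",):
    i,K,T=cam(n);np.savez(n+"1.npz",i=i,K=K,T=T);cv2.imwrite("pics/s1.png",cv2.resize(i[50:300,80:400],(800,600)))
E
```

```text
[-1.35903124  0.83866779  4.36902687]
```

View pics/s1.png

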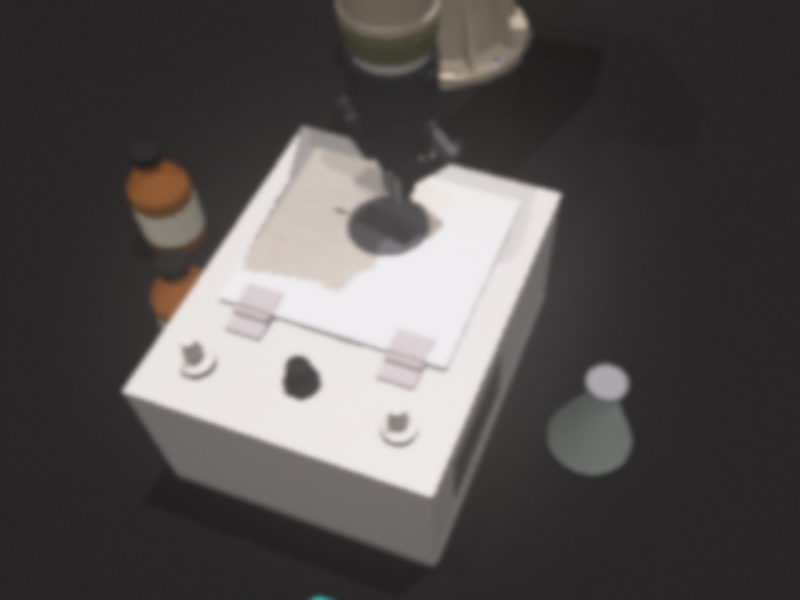

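The cover is nearly flat: head at about (388,225) in the crop, bystanders untouched. I'll press until the force shows the hard stop.

Emit:
{"op": "apply_moves", "data": {
  "moves": [0,0,-0.06,0,0,0,0,0,-0.12,0,0,0,0,0,-0.15,0,0,0,0,0,-0.15,0,0,0]
}}

```text
clock: 3.65
tcp_pos: [0.4998, -0.0087, 0.2057]
orientation: [0.002, 0.249, 0.968, 0.0]
wrist_force: [-9.5, 1.5, 25.7]
finger_gap: -0.0003
grip_force: 13.0
```

Emit:
{"op": "apply_moves", "data": {
  "moves": [0,0,0.15,0,0,0,0,0,1,0,0,0,0.5,-0.2,2.5,0,0,0,1.3,-0.3,4,0,0,0,1.35,-0.35,4,0,0,0,1.35,-0.35,4,0,0,0],
  "claw": 22
}}

```text
clock: 4.15
tcp_pos: [0.5363, -0.0183, 0.3042]
orientation: [0.003, 0.249, 0.968, 0.0]
wrist_force: [-0.5, 0.0, -0.6]
finger_gap: 0.0188
grip_force: 0.0
```

```bash
python3 - <<'E'
from h import *
i,K,T=cam("wrist");np.savez("w1.npz",i=i,K=K,T=T);cv2.imwrite("pics/w1.png",cv2.resize(i,(800,600)))
print(T.round(3), proj(K,T,[.5343,-.0172,.198]), status.get_state()["finger_gap"])
i,K,T=cam("scene");np.savez("scene2.npz",i=i,K=K,T=T)
E
```

```text
[[ 0.483  0.875  0.002 -0.245]
 [ 0.842 -0.465  0.273 -0.515]
 [ 0.24  -0.13  -0.962  0.31 ]
 [ 0.     0.     0.     1.   ]] [252.492722   189.66730369] 0.01852779680483876
```

View pics/w1.png

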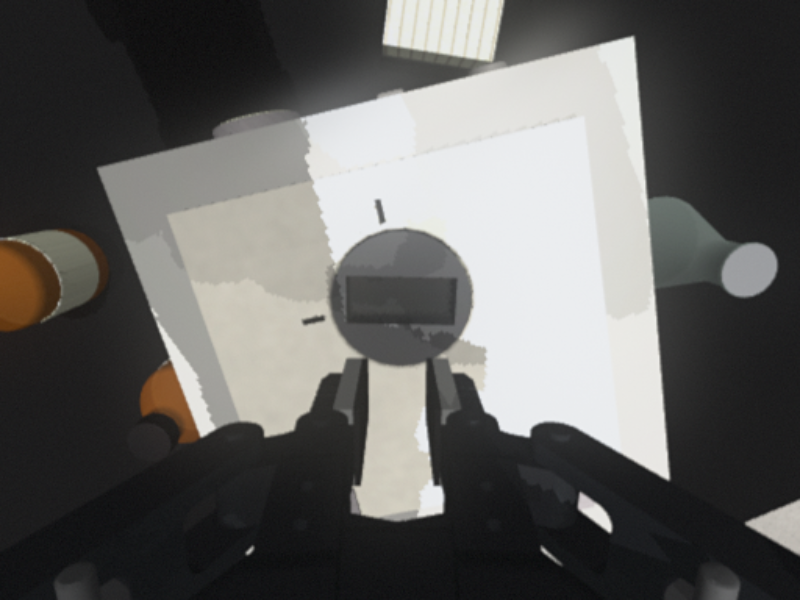

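The wrist view shows the shut cover with the head disc centred near (401,297). The slot's corners are near (347,277), (457,278), (454,324) and (347,324), almost parallel to the finger line.

```bash
python3 - <<'E'
from h import *
D=np.load("w1.npz");K,T=D["K"],D["T"]
P=lambda u:plane(K,T,np.array(u)*.64,.198)
c=(P((330,297))+P((472,297)))/2;c2=(P((401,228))+P((401,366)))/2
print("disc",c,c2,np.linalg.norm(P((330,297))-P((472,297))))
q=[P(u) for u in((346,277),(457,277),(456,325),(346,324))];print("slot ctr",np.mean(q,0))
for a,b in((0,1),(3,2)):
    d=q[b]-q[a];print(np.arctan2(d[1],d[0]),np.linalg.norm(d))
s=status.get_state();print(s["tcp_pos"],s["orientation"])
E
```

```text
disc [ 0.53627379 -0.01435995  0.198     ] [ 0.53764275 -0.01512478  0.198     ] 0.07513148378786107
slot ctr [ 0.53830824 -0.01532719  0.198     ]
1.0659484299595798 0.0580340498717872
1.0561407235680758 0.05918054508898362
[ 0.53334613 -0.01752995  0.30103027] [-4.00665615e-04  2.49314796e-01  9.68422414e-01  2.69705446e-05]
```

Emit:
{"op": "apply_moves", "data": {
  "moves": [0.05,0.04,-1,0,0,-0.01,0.1,0.06,-2,0,0,-0.01,0.1,0.06,-2.8,0,0,-0.01,0.1,0.06,-2.8,0,0,-0.01,0.1,0.06,-2.8,0,0,-0.01,0.1,0.06,-2.8,0,0,-0.01]
}}

```text
clock: 4.75
tcp_pos: [0.5356, -0.0159, 0.2321]
orientation: [-0.0, 0.254, 0.967, 0.0]
wrist_force: [-0.1, 0.5, 0.1]
finger_gap: 0.0187
grip_force: 0.0
```

```bash
python3 - <<'E'
from h import *
i,K,T=cam("wrist");np.savez("w2.npz",i=i,K=K,T=T);cv2.imwrite("pics/w2.png",cv2.resize(i[100:340,100:420],(800,600)))
s=status.get_state();print(s["tcp_pos"],s["orientation"]);t=s["tcp_pos"]
print("tip proj crop",(proj(K,T,t-[0,0,.008])-[100,100])*2.5,"below on face",(proj(K,T,[t[0],t[1],.198])-[100,100])*2.5)
E
```

```text
[ 0.53617435 -0.01602898  0.23281004] [5.79055779e-04 2.54077354e-01 9.67183724e-01 8.17373423e-05]
tip proj crop [381.53062786 364.11948869] below on face [381.93415642 315.52913279]
```

View pics/w2.png

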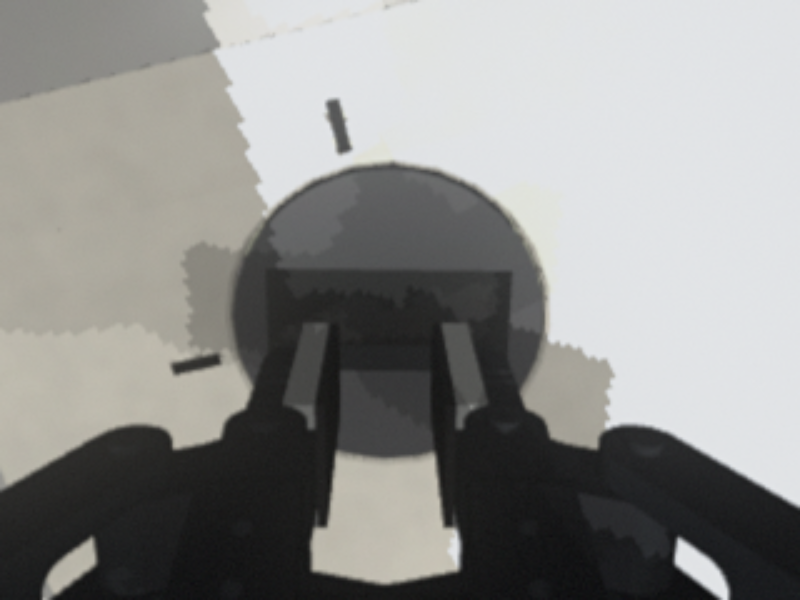

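The slot's centre on the face is at about (390,319) in the crop, and the spot under the TCP is at (382,316). I need a 2 mm correction along the slot before inserting.

Emit:
{"op": "apply_moves", "data": {
  "moves": [0.06,0.05,-0.4,0,0,0,0.06,0.05,-0.8,0,0,0,0.06,0.05,-1.0,0,0,0,0.06,0.05,-1.2,0,0,0,0.06,0.05,-1.35,0,0,0,0.06,0.05,-1.45,0,0,0,0.06,0.05,-1.45,0,0,0]
}}

```text
clock: 5.38
tcp_pos: [0.5371, -0.0147, 0.1949]
orientation: [-0.001, 0.254, 0.967, 0.0]
wrist_force: [-0.5, 0.0, 0.0]
finger_gap: 0.0187
grip_force: 0.0
```

Emit:
{"op": "apply_moves", "data": {
  "moves": [0,0,0,0,0,-0.08,0,0,0,0,0,-0.16,0,0,0,0,0,-0.24,0,0,0,0,0,-0.32,0,0,0,0,0,-0.4,0,0,0,0,0,-0.48,0,0,0,0,0,-0.56,0,0,0,0,0,-0.64,0,0,0,0,0,-0.72,0,0,0,0,0,-0.8]
}}

```text
clock: 6.22
tcp_pos: [0.5379, -0.0152, 0.1958]
orientation: [0.001, 0.612, 0.791, -0.0]
wrist_force: [1.1, -2.2, -1.2]
finger_gap: 0.0185
grip_force: 3.2
```

```bash
python3 - <<'E'
from h import *
s=status.get_state();print(s["tcp_pos"],s["wrist_force"],s["ft_torque"],s["orientation"])
E
```

```text
[ 0.53789464 -0.01516834  0.1958292 ] [ 1.05043581 -2.24990928 -1.20779557] [-0.3223587  -0.1548628   0.15585606] [ 6.99038704e-04  6.12216664e-01  7.90689740e-01 -5.29139932e-05]
```

Emit:
{"op": "apply_moves", "data": {
  "moves": [0,0,0,0,0,-0.08,0,0,0,0,0,-0.16,0,0,0,0,0,-0.24,0,0,0,0,0,-0.32,0,0,0,0,0,-0.4,0,0,0,0,0,-0.48,0,0,0,0,0,-0.54,0,0,0,0,0,-0.6,0,0,0,0,0,-0.6]
}}

```text
clock: 6.97
tcp_pos: [0.5379, -0.0158, 0.1958]
orientation: [0.001, 0.818, 0.575, -0.0]
wrist_force: [0.8, -4.6, -0.6]
finger_gap: 0.0185
grip_force: 2.2
```

```bash
python3 - <<'E'
from h import *
s=status.get_state();o=s["orientation"];print(s["tcp_pos"],s["wrist_force"],s["ft_torque"],2*np.arctan2(o[2],o[1])-np.pi/2)
E
```

```text
[ 0.53791179 -0.01579974  0.19584415] [ 0.76620216 -4.5638004  -0.64270615] [-0.84531953 -0.17268581  0.05135585] -0.34504043612094293
```

Emit:
{"op": "apply_moves", "data": {
  "moves": [0,0,0,0,0,-0.04,0,0,0,0,0,-0.08,0,0,0,0,0,-0.12,0,0,0,0,0,-0.12]
}}

```text
clock: 7.3
tcp_pos: [0.5378, -0.0159, 0.1959]
orientation: [0.001, 0.85, 0.526, -0.0]
wrist_force: [0.6, -6.1, -1.5]
finger_gap: 0.0189
grip_force: 11.2
```

```bash
python3 - <<'E'
from h import *
s=status.get_state();o=s["orientation"];print(s["tcp_pos"],s["wrist_force"],s["ft_torque"],2*np.arctan2(o[2],o[1])-np.pi/2)
E
```

```text
[ 0.53781745 -0.01594671  0.19586555] [ 0.62760484 -6.08653678 -1.48381893] [-1.08344462 -0.09144642  0.39535712] -0.4626640856903701
```

Emit:
{"op": "apply_moves", "data": {
  "moves": [0,0,0,0,0,-0.04,0,0,0,0,0,-0.08,0,0,0,0,0,-0.08]
}}

```text
clock: 7.55
tcp_pos: [0.5375, -0.0159, 0.196]
orientation: [0.001, 0.87, 0.493, -0.001]
wrist_force: [-1.2, -6.3, -0.3]
finger_gap: 0.0191
grip_force: 42.1
```

```bash
python3 - <<'E'
from h import *
s=status.get_state();o=s["orientation"];print(s["tcp_pos"],s["wrist_force"],s["ft_torque"],2*np.arctan2(o[2],o[1])-np.pi/2)
E
```

```text
[ 0.53748487 -0.01585921  0.19595449] [-1.20307508 -6.34577678 -0.25784739] [-1.21958963  0.10210944  1.56852614] -0.5398378547584746
```

Torque has climbed to 1.6 N m, so the fastener is on its stop. I'll relax the twist, withdraw straight up and check.

Emit:
{"op": "apply_moves", "data": {
  "moves": [0,0,0,0,0,0.1,0,0,0,0,0,0.15,0,0,0,0,0,0.15,0,0,0.4,0,0,0.15,0,0,0.8,0,0,0.15,0,0,2,0,0,0.15,0,0,4,0,0,0.15,0,0,4.4,0,0,0.15,0,0,4.4,0,0,0.15,0,0,4.4,0,0,0.15]
}}

```text
clock: 8.38
tcp_pos: [0.5384, -0.0144, 0.3083]
orientation: [0.001, 0.832, 0.555, 0.002]
wrist_force: [-0.6, 0.2, -1.4]
finger_gap: 0.0187
grip_force: 0.0
```

```bash
python3 - <<'E'
from h import *
i,K,T=cam("wrist");np.savez("w3.npz",i=i,K=K,T=T);cv2.imwrite("pics/w3.png",cv2.resize(i,(800,600)))
s=status.get_state();print(s["tcp_pos"],s["wrist_force"])
E
```

```text
[ 0.53763131 -0.01434957  0.3065502 ] [-0.29411292  0.66396986 -0.7839168 ]
```

View pics/w3.png

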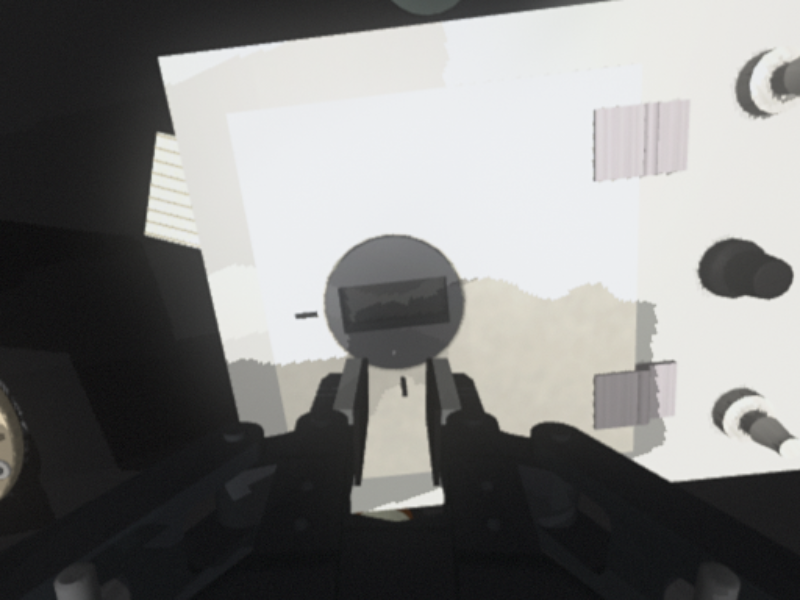

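The slot (corners about (340,290), (446,277), (449,321), (344,332)) now runs along the pump's depth, in line with the mark at (306,314).

```bash
python3 - <<'E'
from h import *
D=np.load("w3.npz");K,T=D["K"],D["T"]
P=lambda u,z=.198:plane(K,T,np.array(u)*.64,z)
def ang(a,b,z=.198):
    d=P(b,z)-P(a,z);return np.arctan2(d[1],d[0]).round(3)
print("slot",ang((339,290),(446,277)),ang((344,332),(449,321)),"cover side",ang((228,113),(640,66)),"front",ang((287,433),(228,113))-np.pi/2,"deck front",ang((237,420),(160,57),.19)-np.pi/2)
print(np.linalg.norm(P((640,66))-P((228,113))))
E
```

```text
slot -0.27 -0.285 cover side -0.288 front -0.29179632679489664 deck front -0.29379632679489665
0.19853246203729827
```

```bash
python3 -c "
from workcell import job
print(job.hand_in())"
```

```text
the job is handed in; nothing more can be done
None
```

I pushed the cover shut, turned the fastener clockwise to its hard stop and withdrew the arm clear of everything, never touching the bystanders; the job is handed in at about 8.4 s, with no verdict returned.

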